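# Fit the jaw post and lock the watch case holder

### The arm

A 7-joint arm with a two-finger parallel gripper is mounted at the origin on the work surface. World frame = base frame: x ahead of the robot, y to its left, z up, the work surface at z = 0. Lengths are in m, angles in rad, forces in N, time in s.
With the tool pointing down it reaches from about 0.4 to 0.9 m from the base axis. Payload 5.6 kg.
Tool frame: the origin (TCP) lies at the very end of the fingers, on their centre line; the grasp point (between the pads) lies 19 mm behind it; z points along the fingers, y is the line along which they close (so a half turn about z gives the same grasp; the last joint's range is limited). The gripper opens to 92 mm and grips with 3 to 60 N. Pads are 20 mm wide; open, the fingers measure 128 mm over their backs; the gripper's body (75 mm by 189 mm) begins 69 mm behind the grasp point.
Start: joints at [1.081, 0.468, -0.012, 1.603, 0.006, 1.071, -0.056], TCP at [0.281, -0.586, 0.215] pointing down, gripper open.
Joint ranges: [-2.53, 2.53], [-0.31, 2.02], [-1.57, 1.55], [0.28, 2.44], [-1.29, 4.43], [0.15, 1.84], [-2.92, 2.92]. Speed limits (rad/s): [2.57, 2.57, 3.14, 3.14, 3.14, 3.14, 3.14].

### API

Orientations are given as [roll, pitch, yaw] about the fixed x, y, z axes, in that order (R = Rz(yaw) Ry(pitch) Rx(roll)).
In Python, from bench import monitor, viewer, close_job gives the robot as it stands.
- The arm moves only by the tool move_arm, never from a script. Its argument "deltas" is a list that holds one entry, the list of rows, each a list of 4 numbers: the shift along the tool's x, y, z as a fraction of full scale, then the turn about the tool's z as a fraction of full scale. A call has 1 to 8 rows; each row shifts and turns the commanded pose from where the row before left it, along the tool's axes as they then stand; what a row does not reach is not made up. Full scale, the value 1, is 0.03 m for a shift and 6 degrees for a turn. A row lasts 1/8 s, in which the tool goes at most 62.5 mm and 10.7 degrees, less where a joint would pass 70% of its speed; a pose out of reach is approached as far as the arm can. A call with a number of a shift or a turn outside -1 to 1 is refused whole. A call with a gripper value outside its range is refused whole. "grip" is the opening, from 0 (shut) to 1 (fully open), set as the call begins (left out, the last holds). The fingers move at their own pace and stop on an object; the grip force is fixed at half the most. Time passes only in rows, so rows that do not move let the fingers close. It gives the time, the measured TCP pose, the force, the opening and the grip force at its end, in the units of the state.
- monitor.state(): the state, without advancing time (a new reading comes with each control period).
- viewer.snapshot(name): name is "scene" or "top" or "wrist"; returns the picture (480x640x3 uint8, red, green, blue); there is no depth.
- viewer.calibration(name): a dict with "intrinsics" (3x3 intrinsics, pixels), "dist_coeffs" ([k1, k2, p1, p2, k3] as OpenCV has them; the pictures are not rectified), "world_from_camera" (4x4, takes a point from camera to world coordinates). Camera axes: x right, y up, looking along -z (the intrinsics and any distortion apply to the point x, -y, -z); pixel columns grow to the right and rows downward; lengths in m; the calibration is good to about 2 mm. A picture is of the moment at which its call begins: read the wrist's pose just before it. calibration takes no time and is no camera call; for the wrist camera it gives the pose at the moment of the call.
- close_job(): hands the job in; it is judged then, once.
The state is a dict: "t": time; "q": joint angles; "qvel": joint speeds; "joint_efforts": joint torques, N m; "tool_pos": TCP position; "eef_rot": TCP orientation; "ft_force": force on the tool from outside, world axes, zero at the start; "ft_torque": the same for the moment, N m; "gripper_width": finger opening in m; "grip_force": force on a finger pad.
Only numpy, scipy, OpenCV 4.12 (cv2) and the standard library are available. Lean on these libraries where they do the work, as an engineer would, in place of code of your own. Each camera call takes 0.05 s, during which the arm holds its last target. There are 200 camera calls.

### The job

The watch case in the blue case holder stands against two grooved, spool-shaped posts, and the sliding jaw needs the matching one: take the grooved post from the grey stand and seat it fully in the jaw's socket. Then pull the jaw's black plunger knob up to free its pin, slide the jaw by one hole towards the watch case and let the pin go fully home in that next hole. Finish with the gripper still closed on the knob, holding the pin home, and leave the other two posts, the screwdriver and the jar where they are.

Things in the scene. Friction and masses are not known exactly. Their poses are not given: they have to be found in the camera images.
- holder: Watch case holder, fixed: blue base 300 x 116 x 14 mm. x axis (level) is the sliding direction, towards the watch case; z up. Origin on the table under the rail's centre line. On it: the rail with the aluminium jaw, a steel index bar beside it, the 44 mm watch case (x 79 mm, y 0, top 77 mm above the table) and behind it two fixed grooved posts (x 110, y -24 and +24 mm, tops 94 mm high).
- jaw (a joint): Position of the sliding jaw along the holder's x, m; grows towards the watch case, about 2 N of friction. 0 (start): pin in the third hole; 0.028: pin over the next hole; end stops at -0.060 and 0.034. The jaw's plate is 140 mm long, its top 36 mm above the table; it carries the plunger on a side lug and the socket at its front.
- plunger (a joint): Lift of the plunger with its knob, m; 0 = pin home, 0.016 = upper stop. A spring pushes it down, 4 N at 0, 8 N at 0.016, so it drops when released. The 8 mm round-nosed pin reaches 9 mm into the hole: lifted 10 mm or more it is clear and the jaw slides; over solid bar it rests at 0.009.
- knob: Black upright cylindrical plunger knob, 22 mm diameter, 26 mm tall, origin at its centre (61 mm above the table when the pin is home), right above the pin; z up. Below it a 17 mm wide bushing, 9 mm tall, on the jaw's lug, whose top is 25 mm below the knob's centre. The socket lies 95 mm further along the holder's x and 50 mm towards its -y.
- socket (a point): Centre of the mouth of the socket in the jaw's front block (40 x 46 mm, its top face 60 mm above the table): an upright hole of 15.6 mm with a 2 mm chamfer, 24 mm deep. z up.
- next_hole (a point): Centre of the top of the next hole in the steel index bar, the fourth, nearest the watch case. Fixed on the holder, 26 mm above the table (the bar's top). The bar's four round 11 mm holes are 28 mm apart, at x = -141, -113, -85 (start) and -57 mm, y = 50 mm in the holder's frame.
- post_grooved: The post to fit: steel, spool-shaped. Shank 14 mm diameter, 20 mm long, chamfered foot; above it the head, 28 mm diameter, 34 mm tall, with a groove round its middle (18 mm at the narrowest). Origin: centre of the shank's underside; z up along it. About 0.11 kg. Its shank stands in one of the stand's three holes, the head resting on the stand's top.
- shoulder (a point): On the grooved post's axis, at the underside of its head, 20 mm above its origin; when seated in the jaw it coincides with socket.
- post_slim: Another steel post in the stand, same shank, plain slim head 19 mm diameter, 48 mm tall; origin under the shank. Leave it.
- post_low: Another steel post in the stand, same shank, plain low wide head 36 mm diameter, 14 mm tall; origin under the shank. Leave it.
- stand: Grey post stand, fixed: 200 (x) x 56 (y) x 30 mm block, origin centre of its underside; three 16 mm holes, 23 mm deep, in a row at x = -70, 0, 70 mm. Which post stands in which hole varies.
- screwdriver: Small loose screwdriver with black handle, 130 mm long, 26 mm thick, lying on the table; origin on the table under its middle, x to its tip. Leave it.
- jar: Loose amber glass jar with black cap, 48 mm diameter, 50 mm tall, origin at its underside. Leave it.
Not all that is in view belongs to the job. Leave any red look-alike of the post_grooved alone.

How it is judged:
By the outcome, as a careful person would: the job done as asked, in the order asked, and still so for the second after the job is handed in, while the arm keeps its last pose, push and grip.
It also fails if it takes over 48 s, if anything falls off the work surface, if the arm or the gripper's body presses on something with over 40 N, if the wrist force passes 120 N, or if a joint passes its speed limit or range.

## Working session

There is one attempt and no reset: what is moved stays moved. The work goes in short steps, Python scripts to look and compute and a tool call to move; the robot and the scene stay as the last step left them, time stands still between calls to the robot, and variables do not carry over. Pictures are saved under pics/ and viewed, at most 10 in all, crops included, and the job is handed in when it is done.

Besides the shell and the picture viewer there is one more tool, called as name(argument=value, ...) on one line, values as JSON. move_arm: Moves the arm, as the interface text tells. Its arguments: {"type":"object","properties":{"deltas":{"type":"array","items":{"type":"array","items":{"type":"array","items":{"type":"number"}}}},"grip":{"type":"number"}},"required":["deltas"]}

```bash
ls; mkdir -p pics
cat > h.py <<'E'
import numpy as np, cv2
from bench import monitor, viewer, close_job
def snap(n,f):
    c=viewer.calibration(n); im=viewer.snapshot(n); cv2.imwrite('pics/'+f+'.png',im[:,:,::-1]); np.save('pics/'+f+'.npy',im)
    import pickle; pickle.dump(c,open('pics/'+f+'.pkl','wb')); return im,c
def load(f):
    import pickle; return np.load('pics/'+f+'.npy'),pickle.load(open('pics/'+f+'.pkl','rb'))
def ray(c,px):
    p=cv2.undistortPoints(np.array(px,float).reshape(-1,1,2),np.array(c['intrinsics']),np.array(c['dist_coeffs']))[:,0]
    T=np.array(c['world_from_camera']); d=np.c_[p[:,0],-p[:,1],-np.ones(len(p))]@T[:3,:3].T
    return T[:3,3],d
def plane(c,px,z):
    o,d=ray(c,px); return o+d*((z-o[2])/d[:,2])[:,None]
def proj(c,P):
    T=np.linalg.inv(np.array(c['world_from_camera'])); q=np.atleast_2d(P)@T[:3,:3].T+T[:3,3]; q=q*[1,-1,-1]
    return cv2.projectPoints(q,np.zeros(3),np.zeros(3),np.array(c['intrinsics']),np.array(c['dist_coeffs']))[0][:,0]
E
python3 - <<'E'
from h import *
for n in('top','scene'):
    im,c=snap(n,n+'0'); print(n,np.round(c['world_from_camera'],3).tolist(),np.round(c['intrinsics'],1).tolist())
s=monitor.state();print(s['t'],s['tool_pos'],s['eef_rot'],s['gripper_width'])
E
```

```text
pics
top [[-0.026, 0.986, -0.163, 0.453], [-1.0, -0.028, -0.007, -0.003], [-0.011, 0.162, 0.987, 1.016], [0.0, 0.0, 0.0, 1.0]] [[460.6, 0.0, 312.3], [0.0, 460.6, 244.4], [0.0, 0.0, 1.0]]
scene [[-0.895, -0.273, 0.352, 0.962], [0.445, -0.522, 0.727, 0.731], [-0.015, 0.808, 0.589, 0.68], [0.0, 0.0, 0.0, 1.0]] [[511.2, 0.0, 322.2], [0.0, 511.2, 241.0], [0.0, 0.0, 1.0]]
0.1 [ 0.28055518 -0.58576173  0.21374504] [-3.14000140e+00  1.05170707e-04  4.46737498e-01] 0.09198264677823022
```

View pics/top0.png

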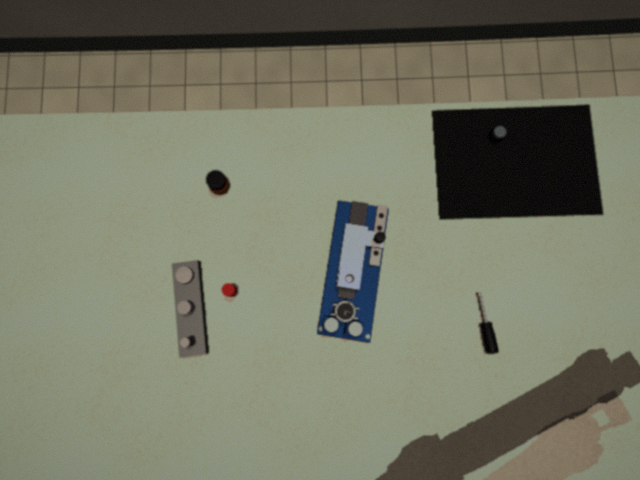

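View pics/scene0.png

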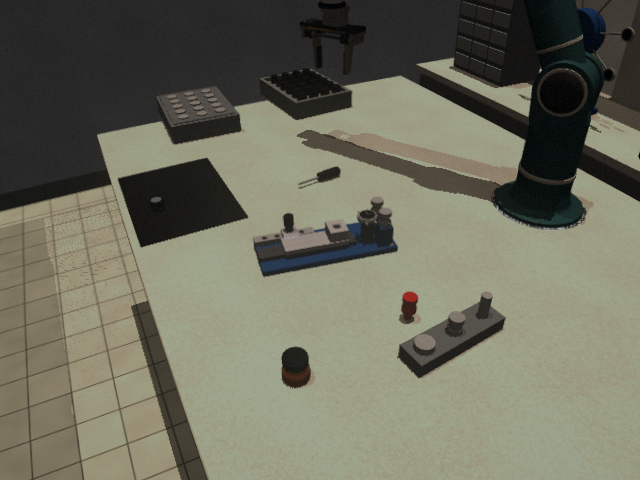

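The top view shows the stand at about (189,309), with the grooved post in its middle hole at (185,308). The red look-alike is at (230,290), the knob at (380,237), the socket at (349,279) and the watch case at (345,312). The scene view confirms the spool shape of the middle post at (456,321).

Run:
```python
from h import *
im,c=load('top0')
for n,p,z in [('postgroov',(185,307),.064),('low',(184,274),.044),('slim',(186.5,342),.078),('knob',(380,237),.074),('socket',(349,279),.06),('watch',(345,311),.077),('fpL',(332,324),.094),('fpR',(355.5,328),.094),('red',(230,290),.05)]:
    print(n,plane(c,[p],z)[0].round(4))
for n,cs in (('stand',[(173,263),(198,261),(206,353),(180,356)]),('base',[(338,201),(388,208),(370,342),(318,335)])):
    print(n,plane(c,cs,.03 if n=='stand' else .014).round(3).tolist())
c=viewer.calibration('wrist');print(np.round(c['world_from_camera'],3).tolist(),np.round(c['intrinsics'],0).tolist())
```

```text
postgroov [0.4869 0.268  0.064 ]
low [0.557  0.2772 0.044 ]
slim [0.4172 0.2596 0.078 ]
knob [ 0.6194 -0.137   0.074 ]
socket [ 0.5353 -0.0704  0.06  ]
watch [ 0.4695 -0.0586  0.077 ]
fpL [ 0.4446 -0.031   0.094 ]
fpR [ 0.4357 -0.0769  0.094 ]
red [0.52   0.1786 0.05  ]
stand [[0.583, 0.305, 0.03], [0.586, 0.252, 0.03], [0.392, 0.232, 0.03], [0.387, 0.286, 0.03]]
base [[0.714, -0.056, 0.014], [0.695, -0.167, 0.014], [0.404, -0.113, 0.014], [0.422, -0.003, 0.014]]
[[0.431, 0.871, 0.237, 0.347], [-0.902, 0.416, 0.112, -0.555], [-0.001, -0.262, 0.965, 0.382], [0.0, 0.0, 0.0, 1.0]] [[360.0, 0.0, 320.0], [0.0, 360.0, 237.0], [0.0, 0.0, 1.0]]
```

move_arm(deltas=[[[0,0,0,1],[0,0,0,1],[0,0,0,1],[0,0,0,1],[0,0,0,1],[0,0,0,1],[0.2,-1,0,0],[0.2,-1,0,0]]], grip=0.62)

```text
t: 1.1
tool_pos: [0.3034, -0.5284, 0.2139]
eef_rot: [-3.141, 0.001, -0.182]
ft_force: [0.5, -0.1, -1.4]
gripper_width: 0.057
grip_force: 0.0
```

move_arm(deltas=[[[0.2,-1,0,0],[0.2,-1,0,0],[0.2,-1,0,0],[0.2,-1,0,0],[0.2,-1,0,0],[0.2,-1,0,0],[0.2,-1,0,0],[0.2,-1,0,0]]])

```text
t: 2.1
tool_pos: [0.3941, -0.3009, 0.2143]
eef_rot: [-3.141, 0.001, -0.182]
ft_force: [1.0, -0.2, -0.4]
gripper_width: 0.057
grip_force: 0.0
```

move_arm(deltas=[[[0.2,-1,0,0],[0.2,-1,0,0],[0.2,-1,0,0],[0.2,-1,0,0],[0.2,-1,0,0],[0.2,-1,0,0],[0.2,-1,0,0],[0,0,0,0]]])

```text
t: 3.1
tool_pos: [0.4736, -0.1008, 0.2143]
eef_rot: [-3.141, 0.0, -0.177]
ft_force: [-0.2, 0.1, 0.1]
gripper_width: 0.0568
grip_force: 0.0
```

Run:
```python
from h import *
s=monitor.state();print(s['t'],s['tool_pos'],s['eef_rot'],s['gripper_width'],s['q'],s['ft_force'])
snap('wrist','w1')
```

```text
3.1 [ 0.47361837 -0.10075947  0.21431917] [-3.14089766e+00  4.99342294e-04 -1.77213180e-01] 0.0568409841900744 [ 0.29159669  0.19850872 -0.16949011  1.98903095  0.03980445  0.95766072
 -1.64556436] [-0.19056545  0.07172725  0.10955183]
```

View pics/w1.png

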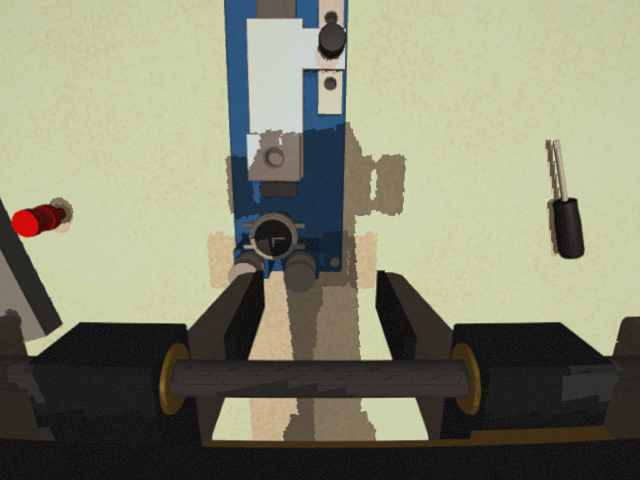

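The wrist view shows the socket at (274,157), the next hole at (330,83), the knob top near (331,38) and the watch case at (273,237).

Run:
```python
from h import *
im,c=load('w1'); g=cv2.cvtColor(im,cv2.COLOR_RGB2GRAY)
for n,(x,y),r,z in (('socket',(274,157),16,.06),('hole',(330,83),12,.026),('knob',(331,38),22,.074)):
    p=g[y-r:y+r,x-r:x+r]; th,m=cv2.threshold(p,0,255,cv2.THRESH_BINARY_INV+cv2.THRESH_OTSU)
    cs,_=cv2.findContours(m,cv2.RETR_EXTERNAL,cv2.CHAIN_APPROX_NONE)
    for k in sorted(cs,key=cv2.contourArea)[-2:]:
        if len(k)>5:
            e=cv2.fitEllipse(k); q=np.array(e[0])+[x-r+.0,y-r]; print(n,th,q.round(1),np.round(e[1],1),plane(c,[q],z)[0].round(4), cv2.contourArea(k))
for x,y in((248,18),(248,178),(302,20),(300,178)): print((x,y),plane(c,[(x,y)],.036 if y<50 else .06)[0].round(4))
a=cv2.resize(im[0:260,190:390],None,fx=3,fy=3,interpolation=cv2.INTER_CUBIC)[:600]
cv2.imwrite('pics/w1c.png',cv2.resize(im[0:200,220:370],None,fx=3,fy=3,interpolation=cv2.INTER_CUBIC)[:,:,::-1])
```

```text
socket 100.0 [273.1 157.2] [20.3 21.4] [ 0.5385 -0.0711  0.06  ] 339.5
hole 132.0 [329.8  83.1] [12.  12.6] [ 0.5946 -0.1324  0.026 ] 117.0
knob 126.0 [313.5  21.5] [10.6 13.3] [ 0.6351 -0.1252  0.074 ] 99.0
knob 126.0 [333.4  38.4] [29.7 47.8] [ 0.6203 -0.1383  0.074 ] 939.5
(248, 18) [ 0.6593 -0.0709  0.036 ]
(248, 178) [ 0.5247 -0.0452  0.06  ]
(302, 20) [ 0.649  -0.1169  0.036 ]
(300, 178) [ 0.5164 -0.0909  0.06  ]
```

View pics/w1c.png

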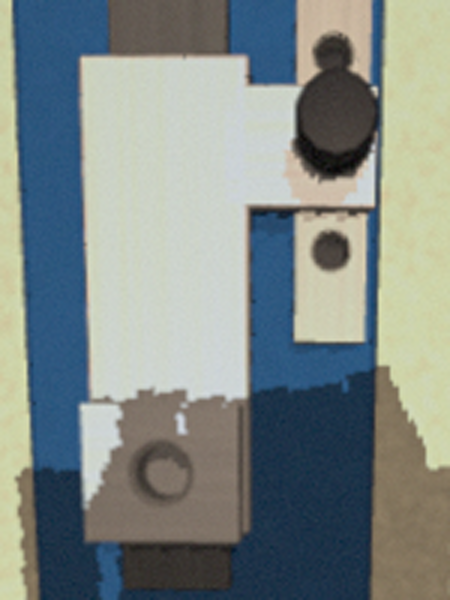

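The crop puts the socket near (274.3,157) and the knob top near (332.3,36.7). Both agree with the given layout to about 1 mm, and the holder axis lies at 169.2°. Next I look at the stand.

move_arm(deltas=[[[0,0,0,-0.97],[0,0,0,-0.97],[0,0,0,-0.97],[0,-1,0,0],[0,-1,0,0],[0,-1,0,0],[0,-1,0,0],[0,-1,0,0]]])

```text
t: 4.15
tool_pos: [0.4545, 0.0451, 0.2144]
eef_rot: [3.141, 0.0, 0.121]
ft_force: [-0.3, 0.8, -0.7]
gripper_width: 0.0569
grip_force: 0.0
```

move_arm(deltas=[[[0,-1,0,0],[0,-1,0,0],[0,-1,0,0],[0,-1,0,0],[0,-1,0,0],[0,-1,0,0],[0,-1,0,0],[0,0,0,0]]])

```text
t: 5.15
tool_pos: [0.4289, 0.2549, 0.2144]
eef_rot: [-3.141, 0.0, 0.125]
ft_force: [-0.8, -0.8, -0.5]
gripper_width: 0.0566
grip_force: 0.0
```

Run:
```python
from h import *
s=monitor.state();print(s['t'],s['tool_pos'],s['eef_rot'],s['gripper_width'],s['q'],s['ft_force'])
im,c=snap('wrist','w2')
for P in((.487,.268,.064),(.417,.26,.078),(.557,.277,.044)): print(proj(c,P))
```

```text
5.15 [0.42885235 0.25488126 0.2143701 ] [-3.14143189e+00  4.06142518e-04  1.25089908e-01] 0.056636280141107984 [-0.20545172  0.25433781 -0.45864143  1.9418574   0.13455493  0.97521933
 -2.17277574] [-0.79573951 -0.77960129 -0.50353592]
[[312.52665591 156.29050422]]
[[311.79412784 238.90494161]]
[[312.30083363  73.44785737]]
```

View pics/w2.png

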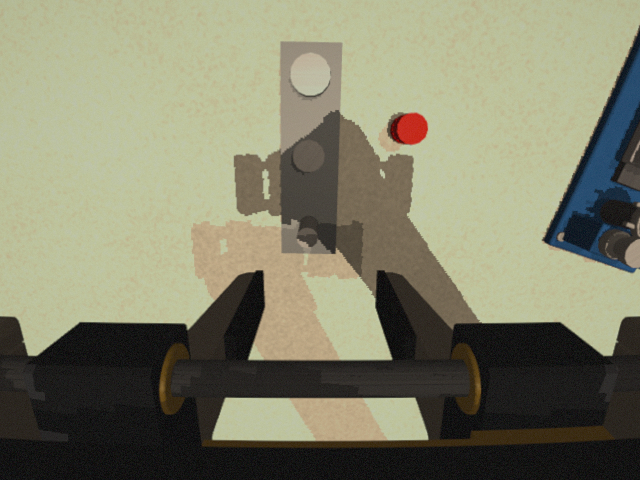

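The grooved post's top is at about (308,155), the low post at (310,75) and the slim one at (307,229). The red look-alike at (409,128) is clear of the fingers.

Run:
```python
from h import *
im,c=load('w2'); g=cv2.cvtColor(im,cv2.COLOR_RGB2GRAY)
print(g[155,280:345:2]); print(g[130:185:2,308]); 
b=cv2.resize(g[120:190,270:350],None,fx=8,fy=8,interpolation=cv2.INTER_CUBIC)
b=cv2.createCLAHE(4,(4,4)).apply(b); cv2.imwrite('pics/w2c.png',b)
b2=cv2.GaussianBlur(b,(0,0),4)
h=cv2.HoughCircles(b2,cv2.HOUGH_GRADIENT,1,20,param1=60,param2=20,minRadius=90,maxRadius=160)
if h is not None:
  for x,y,r in h[0][:5]: q=(270+x/8-.44,120+y/8-.44); print(np.round(q,1),r/8,plane(c,[q],.064)[0].round(4))
g3=g[45:105,280:342]
_,m=cv2.threshold(g3,190,255,0); k=max(cv2.findContours(m,0,1)[0],key=cv2.contourArea); e=cv2.fitEllipse(k); q=np.array(e[0])+[280,45]; print('low',q,e[1],plane(c,[q],.044))
```

```text
[ 93  73  72  74  71  74  61  89  90  89  90  92  95  91  91  91  92  97
  93  92  91  92  84  75  71  75  71  74  74  81 103 108 111]
[151 152 124  74  77  90  89  94  92  90  95  91  91  94  89  86  89  90
  89  88  89  58  71  71  71  71  71  74]
low [315.1003952   91.53497696] (2.686126470565796, 12.964609146118164) [[0.54234607 0.27274133 0.044     ]]
```

View pics/w2c.png

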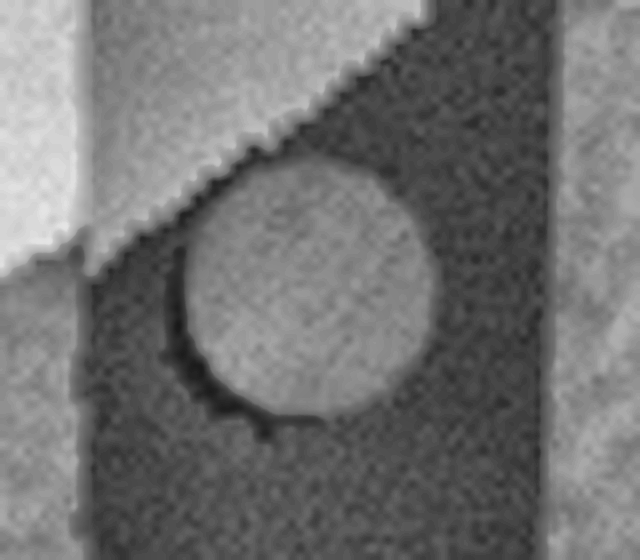

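Run:
```python
from h import *
im,c=load('w2'); P=plane(c,[(308.6,155.3),(310.3,74.5)],.064); P[1]=plane(c,[(310.3,74.5)],.044)
print(P); s=monitor.state(); y=s['eef_rot'][2]; d=P[0]-s['tool_pos']; d[2]=.0345-s['tool_pos'][2]
print(np.degrees(y), 'tool d mm',1000*np.array([d@[np.cos(y),np.sin(y),0],d@[np.sin(y),-np.cos(y),0],-d[2]]), np.degrees(np.arctan2(*(P[1]-P[0])[1::-1])))
im,c=load('w1'); print(plane(c,[(274,157)],.06),plane(c,[(332,36.5)],.074))
```

```text
[[0.48741751 0.27147701 0.064     ]
 [0.5559217  0.27863752 0.044     ]]
7.052472644202113 tool d mm [ 60.00194865 -10.84712483 179.70538532] 5.967266661481709
[[ 0.5385185  -0.07190795  0.06      ]] [[ 0.62189991 -0.13753022  0.074     ]]
```

move_arm(deltas=[[[1,-0.18,0,0],[1,-0.18,0,0],[0,0,1,0],[0,0,1,0],[0,0,1,0],[0,0,1,0],[0,0,0.7,0],[0,0,0.5,0]]])

```text
t: 6.2
tool_pos: [0.4877, 0.2697, 0.0574]
eef_rot: [3.14, 0.001, 0.12]
ft_force: [0.5, 0.2, -1.0]
gripper_width: 0.0569
grip_force: 0.0
```

move_arm(deltas=[[[0,0,0.4,0],[0,0,0.38,0],[0,0,0,0],[0,0,0,0]]])

```text
t: 6.7
tool_pos: [0.4875, 0.2726, 0.0356]
eef_rot: [-3.141, -0.001, 0.123]
ft_force: [-0.4, -0.3, 1.5]
gripper_width: 0.0571
grip_force: 0.0
```

Run:
```python
from h import *
s=monitor.state();print(s['t'],s['tool_pos'],s['eef_rot'],s['gripper_width'],s['ft_force'])
im,c=snap('wrist','w3')
print(proj(c,(.4874,.2715,.064)))
```

```text
6.7 [0.48754574 0.27264016 0.0355882 ] [-3.14126534e+00 -7.75561717e-04  1.23344254e-01] 0.05706765207305144 [-0.38330266 -0.33624095  1.52219754]
[[321.26600587 317.34926901]]
```

View pics/w3.png

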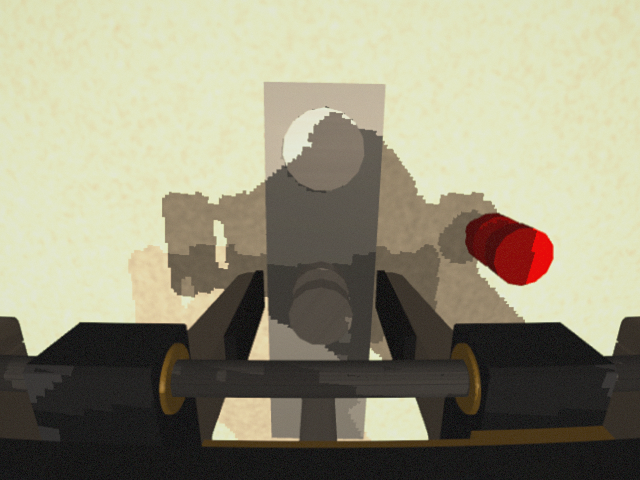

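The post's top is centred between the fingers at (320,312). I close and lift.

move_arm(deltas=[[[0,0,0,0],[0,0,0,0],[0,0,0,0],[0,0,0,0],[0,0,0,0]]], grip=0)

```text
t: 7.38
tool_pos: [0.4873, 0.2724, 0.0353]
eef_rot: [3.142, -0.0, 0.123]
ft_force: [0.7, 1.0, 2.0]
gripper_width: 0.0269
grip_force: 30.0
```

move_arm(deltas=[[[0,0,-0.4,0],[0,0,-0.7,0],[0,0,-1,0],[0,0,-1,0],[0,0,-1,0],[0,0,0,0]]])

```text
t: 8.12
tool_pos: [0.4885, 0.2732, 0.1608]
eef_rot: [-3.14, -0.005, 0.123]
ft_force: [0.3, 0.1, -2.0]
gripper_width: 0.0267
grip_force: 30.0
```

Run:
```python
from h import *
s=monitor.state();print(s['t'],s['tool_pos'],s['eef_rot'],s['gripper_width'],s['ft_force'])
im,c=snap('wrist','w4')
g=cv2.cvtColor(im[250:370,255:390],cv2.COLOR_RGB2GRAY)
cv2.imwrite('pics/w4c.png',cv2.resize(cv2.createCLAHE(3,(3,3)).apply(g),None,fx=5,fy=5)[:600])
```

```text
8.125 [0.48850438 0.27320132 0.16079521] [-3.14000413 -0.00471427  0.12319066] 0.026679851607017364 [ 0.3135317   0.08800753 -2.04846946]
```

View pics/w4c.png

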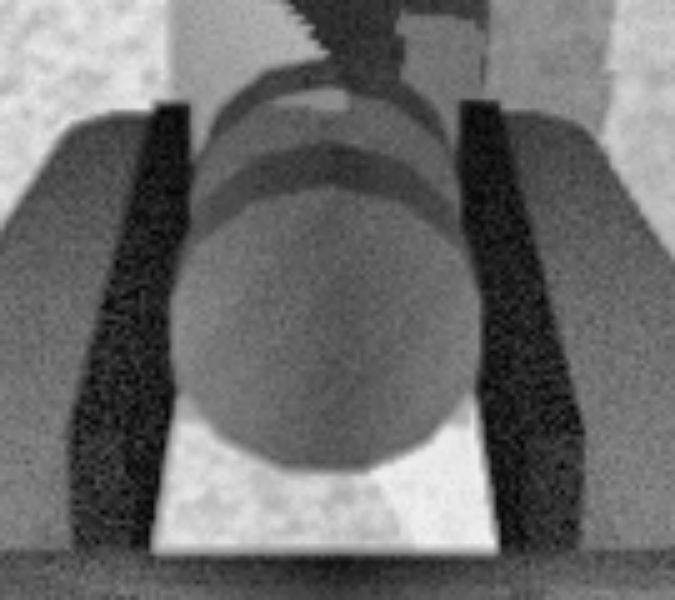

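The post is held upright between the pads; its top circle is centred at about (320,315) in the full picture.

Run:
```python
from h import *
im,c=load('w4'); s=monitor.state(); t=s['tool_pos']; y=s['eef_rot'][2]
P=plane(c,[(319.9,315)],t[2]+.0287)[0]; d=P-t; print(P, 'off x,y mm',1000*d@[np.cos(y),np.sin(y),0],1000*d@[np.sin(y),-np.cos(y),0])
off=d@[np.cos(y),np.sin(y),0]
Y=-.1885; S=np.array([.5385,-.0719,0]); T=S-off*np.array([np.cos(Y),np.sin(Y),0]); D=T-t
print('turn tool deg',np.degrees(y-Y),'target',T,'tool move',1000*D@[np.cos(Y),np.sin(Y),0],1000*D@[np.sin(Y),-np.cos(Y),0])
```

```text
[0.48858171 0.27266151 0.18779205] off x,y mm 1.0149588547026407 -0.09305769288422164
turn tool deg 17.850348240844568 target [ 0.53750302 -0.07170981  0.        ] tool move 113.5225642594017 328.7044218141739
```

move_arm(deltas=[[[0,0,0,0.99],[0,0,0,0.99],[0,0,0,0.99],[0.32,0.91,0,0],[0.32,0.91,0,0],[0.32,0.91,0,0],[0.32,0.91,0,0],[0.32,0.91,0,0]]])

```text
t: 9.18
tool_pos: [0.5078, 0.1279, 0.1566]
eef_rot: [3.14, 0.003, -0.188]
ft_force: [0.3, -0.1, -1.5]
gripper_width: 0.0269
grip_force: 30.0
```

move_arm(deltas=[[[0.32,0.91,0,0],[0.32,0.91,0,0],[0.32,0.91,0,0],[0.32,0.91,0,0],[0.32,0.91,0,0],[0.32,0.91,0,0],[0.27,0.94,0,0],[0,0,0,0]]])

```text
t: 10.18
tool_pos: [0.5364, -0.0743, 0.1566]
eef_rot: [3.14, 0.003, -0.192]
ft_force: [0.1, -0.3, -1.9]
gripper_width: 0.0269
grip_force: 30.0
```

move_arm(deltas=[[[0,0,0.8,0],[0,0,0.8,0],[0,0,0,0],[0,0,0,0]]])

```text
t: 10.68
tool_pos: [0.5377, -0.0708, 0.1104]
eef_rot: [-3.141, 0.0, -0.187]
ft_force: [-0.6, 0.6, -1.4]
gripper_width: 0.0267
grip_force: 30.0
```

Run:
```python
from h import *
s=monitor.state();t=s['tool_pos'];y=s['eef_rot'][2];print(s['t'],t,s['eef_rot'],s['gripper_width'],s['ft_force'])
D=np.array([.5375,-.0717,0])-t;print('tool move',1000*D@[np.cos(y),np.sin(y),0],1000*D@[np.sin(y),-np.cos(y),0])
im,c=snap('wrist','w5'); print(proj(c,(.5385,-.0719,.06)))
im,c=snap('scene','s5'); print(proj(c,(.5385,-.0719,.06)))
cv2.imwrite('pics/s5c.png',cv2.resize(im[130:290,230:430],None,fx=3,fy=3)[:,:,::-1])
```

```text
10.675 [ 0.53773631 -0.07083399  0.11041745] [-3.14128151e+00  3.47348803e-05 -1.86904948e-01] 0.02672531742161916 [-0.57039907  0.60090888 -1.44370551]
tool move -0.07127804889811688 0.8948343403816726
[[320.58650002 257.09509446]]
[[336.70654201 225.19894441]]
```

View pics/w5.png

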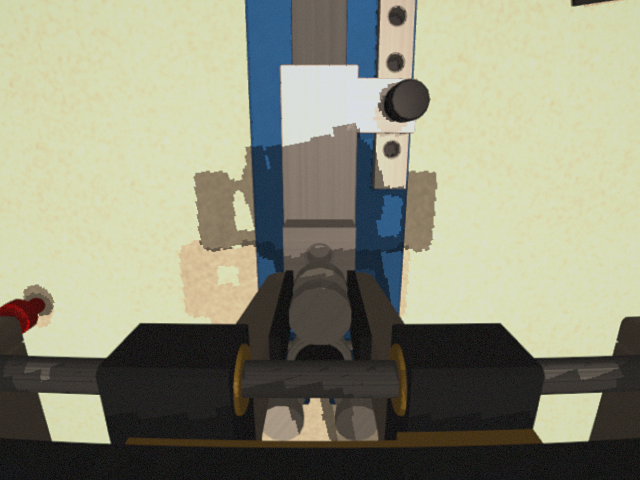

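The wrist view shows the post above the front block (x 283–355, centre 319), with the foot or socket near (320,252). I need a closer crop.

Run:
```python
from h import *
im,c=load('w5'); g=cv2.cvtColor(im[205:305,270:370],cv2.COLOR_RGB2GRAY)
cv2.imwrite('pics/w5c.png',cv2.resize(cv2.createCLAHE(3,(2,2)).apply(g),None,fx=6,fy=6,interpolation=cv2.INTER_CUBIC))
t=np.array([.5377,-.0708,.1104]);y=-.187;a=t+.001*np.array([np.cos(y),np.sin(y),0])
print('foot',proj(c,a-[0,0,.0255]),'shoulder',proj(c,a-[0,0,.0055]),'top',proj(c,a+[0,0,.0285]))
```

```text
foot [[319.05624169 270.83547696]] shoulder [[318.9834408  284.42381004]] top [[318.81865805 315.23234057]]
```

View pics/w5c.png

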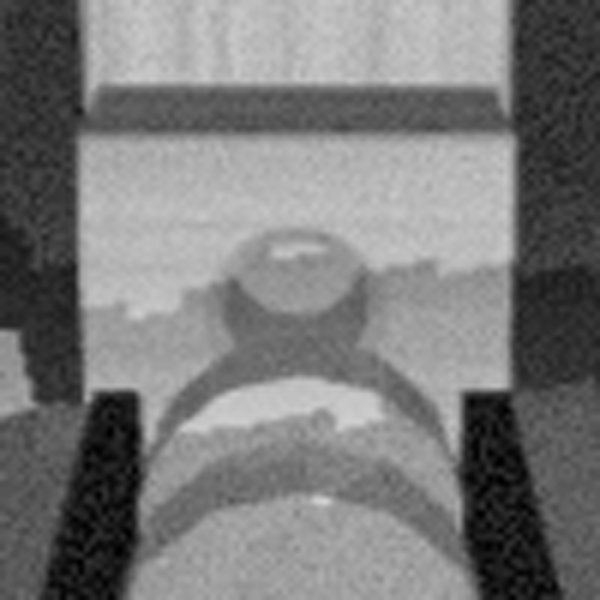

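Run:
```python
from h import *
im,c=load('w5'); y=-.187; ux=np.array([np.cos(y),np.sin(y),0]); S=np.array([.5385,-.0719,0])
for n,r,z in(('chamf+',.0098,.06),('hole+',.0078,.058),('floor-',-.0078,.036),('blk+',.020,.06)):
    print(n,((proj(c,S+r*ux+[0,0,z])[0]-[270,205]+.5)*6).round(0))
g=cv2.cvtColor(im,cv2.COLOR_RGB2GRAY); print(g[215:272,319].tolist()); print(g[252,300:342].tolist())
```

```text
chamf+ [306. 227.]
hole+ [306. 240.]
floor- [306. 314.]
blk+ [306. 133.]
[124, 123, 126, 122, 90, 74, 70, 69, 70, 69, 68, 70, 92, 113, 120, 120, 119, 120, 119, 119, 121, 120, 116, 121, 120, 122, 120, 118, 91, 90, 108, 118, 100, 85, 84, 83, 82, 83, 82, 82, 85, 85, 71, 64, 64, 64, 63, 62, 60, 58, 63, 62, 71, 93, 94, 94, 94]
[113, 112, 114, 112, 96, 78, 77, 72, 64, 62, 77, 83, 81, 82, 83, 86, 83, 83, 80, 83, 83, 79, 83, 85, 82, 84, 86, 85, 75, 65, 67, 72, 73, 75, 80, 81, 84, 82, 82, 81, 82, 83]
```

Block edge, chamfer and hole floor all match the prediction to under 1 mm in x. Laterally the post is already in line with the socket, so I descend straight.

move_arm(deltas=[[[0,0,0.4,0],[0,0,0.3,0],[0,0,0.15,0],[0,0,0.1,0],[0,0,0.1,0],[0,0,0,0]]])

```text
t: 11.52
tool_pos: [0.5379, -0.0713, 0.0786]
eef_rot: [-3.141, -0.0, -0.188]
ft_force: [1.0, 1.1, -2.3]
gripper_width: 0.0269
grip_force: 30.0
```

move_arm(deltas=[[[0,0,0.1,0],[0,0,0.1,0],[0,0,0,0]]])

```text
t: 11.9
tool_pos: [0.5378, -0.0713, 0.0725]
eef_rot: [-3.141, -0.0, -0.188]
ft_force: [2.3, 2.4, -2.4]
gripper_width: 0.0266
grip_force: 30.0
```

move_arm(deltas=[[[0,0,0.1,0],[0,0,0.1,0],[0,0,0.05,0],[0,0,0,0],[0,0,0,0]]])

```text
t: 12.52
tool_pos: [0.5379, -0.0713, 0.0653]
eef_rot: [-3.141, -0.001, -0.188]
ft_force: [2.8, 3.3, 1.4]
gripper_width: 0.0266
grip_force: 30.0
```

move_arm(deltas=[[[0,0,0.03,0],[0,0,0,0],[0,0,0.03,0],[0,0,0,0]]])

```text
t: 13.02
tool_pos: [0.5387, -0.0714, 0.0651]
eef_rot: [-3.141, -0.002, -0.188]
ft_force: [-0.2, 4.3, 13.9]
gripper_width: 0.0268
grip_force: 30.0
```

The post is seated: hard stop at TCP z = 0.065, as expected, with 14 N of press. I release, rise and go over the knob.

move_arm(deltas=[[[0,0,0,0],[0,0,0,0],[0,0,0,0],[0,0,-0.6,0],[0,0,-1,0],[0,0,-0.4,0],[0,0,0,0]]], grip=0.6)

```text
t: 13.9
tool_pos: [0.5382, -0.0718, 0.1245]
eef_rot: [3.141, -0.002, -0.188]
ft_force: [0.3, -0.5, 0.2]
gripper_width: 0.0556
grip_force: 0.0
```

Run:
```python
from h import *
s=monitor.state();t=s['tool_pos'];y=s['eef_rot'][2];print(s['t'],t,s['eef_rot'],s['gripper_width'],s['ft_force'])
D=np.array([.6219,-.1378,0])-t;print('tool move',1000*D@[np.cos(y),np.sin(y),0],1000*D@[np.sin(y),-np.cos(y),0])
im,c=snap('wrist','w6'); g=cv2.cvtColor(im,cv2.COLOR_RGB2GRAY)
q=proj(c,(.6219,-.1378,.074))[0]; print('knob pred',q)
x,yy=q.astype(int); r=40; y0=max(yy-r,0); p=g[y0:yy+r,x-r:x+r]
for th in(45,55,65):
    m=((p<th)*255).astype(np.uint8); m=cv2.morphologyEx(m,cv2.MORPH_OPEN,np.ones((3,3)))
    k=max(cv2.findContours(m,0,1)[0],key=cv2.contourArea); X,Y,W,H=cv2.boundingRect(k); print(th,X+x-r,Y+y0,W,H,cv2.contourArea(k))
q=proj(c,(.5387,-.0714,.094))[0]; print('post top pred',q)
```

```text
13.9 [ 0.53823305 -0.07184618  0.12450763] [ 3.14148713e+00 -2.29470415e-03 -1.88065117e-01] 0.05555863182820951 [ 0.3187399  -0.52365216  0.20991954]
tool move 94.5223453238609 49.148660897183255
knob pred [403.89387115 103.0875495 ]
45 379 92 19 31 197.0
55 378 91 21 32 221.5
65 378 90 26 33 254.5
post top pred [318.21561709 268.81898623]
```

move_arm(deltas=[[[0.8,0.41,0,0],[0.8,0.41,0,0],[0.8,0.41,0,0],[0.77,0.43,0,0],[0,0,0.3,0],[0,0,0,0],[0,0,0,0]]])

```text
t: 14.82
tool_pos: [0.6208, -0.1372, 0.1139]
eef_rot: [-3.141, 0.002, -0.187]
ft_force: [0.3, 0.2, -0.4]
gripper_width: 0.0549
grip_force: 0.0
```

Run:
```python
from h import *
s=monitor.state();t=s['tool_pos'];y=s['eef_rot'][2];print(s['t'],t,y,s['ft_force'])
im,c=snap('wrist','w7'); hsv=cv2.cvtColor(im,cv2.COLOR_RGB2GRAY)
q=proj(c,[(.6219,-.1378,.074),(.6219,-.1378,.048)]); print(q, 'tcp',proj(c,t))
for r in (int(q[0][1])-8,int(q[0][1]),int(q[0][1])+8): print(r,hsv[r,280:362:2].tolist())
```

```text
14.825 [ 0.62079156 -0.13720433  0.11385262] -0.1866954753437029 [ 0.34742742  0.19962666 -0.43099407]
[[319.71881844 262.05863079]
 [319.7231394  249.40060842]] tcp [[318.96215656 290.39648958]]
254 [81, 88, 90, 83, 84, 83, 81, 83, 86, 89, 81, 41, 26, 24, 31, 25, 26, 30, 27, 27, 35, 31, 20, 33, 28, 27, 22, 27, 20, 38, 88, 94, 94, 90, 91, 93, 93, 92, 96, 94, 91]
262 [82, 84, 83, 80, 81, 80, 81, 85, 81, 82, 80, 49, 20, 15, 12, 15, 29, 31, 18, 27, 13, 19, 18, 26, 22, 21, 18, 17, 30, 40, 87, 94, 90, 97, 97, 95, 94, 96, 99, 99, 93]
270 [84, 88, 78, 55, 42, 36, 40, 37, 37, 36, 30, 39, 42, 65, 29, 24, 23, 11, 23, 23, 11, 27, 27, 24, 26, 21, 70, 48, 33, 33, 89, 92, 92, 95, 96, 95, 94, 95, 94, 93, 96]
```

The knob is centred between the fingers (columns 302–339, 22 mm wide). I descend and close.

move_arm(deltas=[[[0.03,0,0.6,0],[0,0,0.7,0],[0,0,0.5,0],[0,0,0.3,0],[0,0,0.25,0],[0,0,0,0],[0,0,0,0]]])

```text
t: 15.75
tool_pos: [0.623, -0.1386, 0.0444]
eef_rot: [3.142, -0.001, -0.188]
ft_force: [-0.2, 0.4, 0.1]
gripper_width: 0.0552
grip_force: 0.0
```

move_arm(deltas=[[[0,0,0,0],[0,0,0,0],[0,0,0,0],[0,0,0,0],[0,0,0,0]]], grip=0)

```text
t: 16.38
tool_pos: [0.6229, -0.1373, 0.0441]
eef_rot: [-3.14, -0.0, -0.187]
ft_force: [0.7, 4.1, 1.9]
gripper_width: 0.0213
grip_force: 30.0
```

move_arm(deltas=[[[0,0,-0.1,0],[0,0,-0.1,0],[0,0,-0.1,0],[0,0,-0.1,0],[0,0,-0.04,0],[0,0,0,0]]])

```text
t: 17.12
tool_pos: [0.6223, -0.1372, 0.0562]
eef_rot: [-3.14, 0.001, -0.187]
ft_force: [2.8, 3.7, -8.5]
gripper_width: 0.0213
grip_force: 30.0
```

move_arm(deltas=[[[-0.1,0,0,0],[-0.15,0,0,0],[-0.15,0,0,0],[-0.15,0,0,0],[-0.15,0,0,0],[-0.13,0,0,0],[-0.1,0,0,0],[0,0,0,0]]])

```text
t: 18.12
tool_pos: [0.5943, -0.1319, 0.0561]
eef_rot: [-3.14, 0.002, -0.187]
ft_force: [1.4, 4.9, -6.6]
gripper_width: 0.021
grip_force: 30.0
```

Run:
```python
from h import *
s=monitor.state();t=s['tool_pos'];y=s['eef_rot'][2];print(s['t'],t,y,s['ft_force'])
D=t-np.array([.6223,-.1372,.0562]);print('moved',1000*D@[np.cos(y),np.sin(y),0],1000*D@[np.sin(y),-np.cos(y),0],1000*D[2])
```

```text
18.125 [ 0.59434692 -0.13193908  0.0561134 ] -0.18717790087268815 [ 1.38300492  4.92058366 -6.58003243]
moved -28.443823970618073 0.032673089460426935 -0.08659618332836072
```

move_arm(deltas=[[[0,0,0.1,0],[0,0,0.1,0],[0,0,0.1,0],[0,0,0.1,0],[0,0,0,0],[0,0,0,0]]])

```text
t: 18.88
tool_pos: [0.5944, -0.1319, 0.0443]
eef_rot: [-3.14, 0.002, -0.187]
ft_force: [0.6, 5.4, -5.5]
gripper_width: 0.0212
grip_force: 30.0
```

move_arm(deltas=[[[0,0,0.05,0],[0,0,0,0],[0,0,0,0],[0,0,0,0]]])

```text
t: 19.38
tool_pos: [0.5951, -0.1321, 0.044]
eef_rot: [-3.141, 0.001, -0.187]
ft_force: [-0.1, 5.2, 0.5]
gripper_width: 0.021
grip_force: 30.0
```

move_arm(deltas=[[[0,0,0.03,0],[0,0,0,0],[0,0,0,0],[0,0,0,0]]])

```text
t: 19.88
tool_pos: [0.5958, -0.1322, 0.044]
eef_rot: [-3.141, -0.001, -0.187]
ft_force: [-1.2, 4.9, 5.4]
gripper_width: 0.0212
grip_force: 30.0
```

Run:
```python
from h import *
im,c=snap('scene','s9'); g=cv2.cvtColor(im,cv2.COLOR_RGB2GRAY)
b,_=load('scene0'); b=cv2.cvtColor(b,cv2.COLOR_RGB2GRAY)
# post axis expected now: seated socket shifted 28 mm along holder x
P=np.array([.5387-.0275,-.0717+.0052,0])
for z in (.06,.077,.094,.1): print(z,proj(c,P+[0,0,z])[0].round(1))
x,y=proj(c,P+[0,0,.094])[0].round().astype(int)
print('col',y-14,g[y-14:y+30,x].tolist()); print('rows',x-20,[g[y+k,x-20:x+20].tolist() for k in(3,)])
s=monitor.state();print(s['t'],s['tool_pos'],s['ft_force'],s['grip_force'])
```

```text
0.06 [349.1 223.1]
0.077 [349.2 216.6]
0.094 [349.3 209.9]
0.1 [349.4 207.5]
col 196 [164, 165, 161, 162, 162, 161, 165, 165, 162, 166, 153, 118, 104, 102, 98, 102, 102, 88, 58, 44, 44, 45, 45, 48, 46, 47, 46, 46, 43, 40, 45, 82, 116, 105, 75, 50, 49, 49, 51, 49, 51, 47, 50, 85]
rows 329 [[164, 161, 164, 165, 168, 165, 167, 166, 164, 162, 165, 163, 165, 141, 42, 55, 73, 81, 90, 89, 88, 87, 84, 73, 58, 48, 100, 163, 147, 101, 77, 34, 30, 33, 31, 32, 38, 50, 49, 38]]
19.925 [ 0.59583502 -0.13224333  0.04400333] [-0.67059274  4.46214936  5.04010608] 30.00111848115921
```

The scene picture has the post's top at row 210 (209.9 predicted for seated and shifted 28 mm), and the pin is at its hard stop in the new hole. I hand it in.

```bash
python3 -c "
from bench import close_job
print(close_job())"
```

```text
the job is handed in; nothing more can be done
None
```

I handed the job in at about 20 s on the robot's clock: the grooved post is seated in the jaw's socket, the jaw is one hole nearer the watch case with its pin home, and the gripper is still closed on the knob, pressing down with about 5 N.

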